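Lock the pancake machine's cover with the T-key

ROBOT

A 6-joint arm with a two-finger parallel gripper is mounted at the origin on the work surface. World frame = base frame: x ahead of the robot, y to its left, z up, the work surface at z = 0. Lengths are in m, angles in rad, forces in N, time in s.
With the tool pointing down it reaches from about 0.375 to 0.9 m from the base axis. Payload 3.1 kg.
Tool frame: the origin (TCP) lies midway between the tips of the shut fingers; the grasp point (between the pads) lies 19 mm behind it; z points along the fingers, y is the direction in which the jaws open and shut (so a half turn about z gives the same grasp; the last joint's range is limited). The gripper opens to 85 mm and grips with 20 to 120 N. Pads are 22 mm wide; open, the fingers measure 114 mm over their backs; the gripper's body (76 mm by 85 mm) begins 54 mm behind the grasp point. The pads swing forward as they close: fully open they stand 13 mm farther back than shut.
Start: joints at [1.044, 0.527, 1.433, -0, 1.181, -0.178], TCP at [0.214, 0.587, 0.231] pointing down, gripper open.
Joint ranges: [-3.08, 3.08], [-0.75, 2.2], [0.22, 2.44], [-1.43, 4.57], [0, 2.65], [-2.85, 2.85]. Speed limits (rad/s): [2.79, 2.79, 3.14, 3.14, 3.14, 3.14].

INTERFACE

Orientations are given as a unit quaternion [x, y, z, w].
In Python, from station import manip gives the robot as it stands.
- The arm moves only by the tool play_rows, never from a script. Its argument "increments" is a list of rows, each a list of 3 entries, a list of its own where there are three numbers: the shift along the tool's x, y, z in m, then the turn, a rotation vector about the tool's x, y, z in rad, then the opening, from 0 (shut) to 1 (fully open). A call has 1 to 10 rows; each row is the pose to reach, as a shift and turn from the pose commanded when the call began, along the tool's axes at that moment; what a row does not reach only later rows make up. A row lasts 1/10 s, in which the tool goes at most 50 mm and 8.59 degrees, less where a joint would pass 70% of its speed; a pose out of reach is approached as far as the arm can. A call with a gripper value outside its range is refused whole. The fingers move at their own pace and stop on an object; "force" is the grip in N (left out, the last holds). Time passes only in rows, so rows that repeat a pose let the fingers close. It gives the time, the measured TCP pose, the force and the opening at its end, in the units of the state.
- manip.sense(): the state, without advancing time (a new reading comes with each control period).
- manip.snapshot(name): name is "side" or "top"; returns (picture, depth): 384x512x3 uint8, red, green, blue; 384x512 float32, m along the optical axis (not along the pixel's ray), 0 where there is no reading.
- manip.camera_model(name): a dict with "camera_matrix" (3x3 intrinsics, pixels), "dist" ([k1, k2, p1, p2, k3] as OpenCV has them; the pictures are not rectified), "R" (3x3) and "t" (3): a world point X has camera coordinates R X + t. Camera axes: x right, y down, z forward; pixel columns grow to the right and rows downward; lengths in m; the calibration is good to about 2 mm. A picture is of the moment at which its call begins. camera_model takes no time and is no camera call.
- manip.sign_off(): hands the job in, once; it reports no verdict.
Trained networks look in the newest picture that a camera, given by its name, has taken for a name from the list of things; names that differ only in an ending like _2 or _b are one class to them, and where a whole thing is asked for, a point or a joint stands for the part that bears it (a point fixed in the world has none). Each returns a list of dicts, best first, with "p" (0 to 1); they miss things now and then, are a little off and sometimes report something else, mostly with a low value. They report only what shows in the picture. A call takes as long as a camera call. They do not tell look-alikes from the thing itself.
- manip.regions_of(camera, thing): "region" (384x512 bool, what is visible of it) and "rect" ([left, top, width, height] in pixels, round what is visible of it).
The state is a dict: "t": time; "q": joint angles; "qd": joint speeds; "tau": joint torques, N m; "tcp_pos": TCP position; "tool_rot": TCP orientation; "force": force on the tool from outside, world axes, zero at the start; "ft_torque": the same for the moment, N m; "finger_gap": opening from 0.0 (shut) to 1.0 (fully open).
Only numpy, scipy, OpenCV 4.12 (cv2) and the standard library are available. Lean on these libraries where they do the work, as an engineer would, in place of code of your own. Each camera call takes 0.05 s, during which the arm holds its last target.

TASK

One of the two slotted brass cam locks on the pancake machine's service cover has been left open. Take the T-key from its stand, put its blade fully down into that lock's slot and turn it clockwise, about a quarter turn, until the lock comes up against its stop and its slot points the same way as its already locked neighbour's. Then lay the key back across both rests of its stand with the blade hanging in the gap, and leave the locked neighbour, the mug, the jam jar and the jam tray alone.

Things in the scene. Friction and masses are not known exactly. Their poses are not given: they have to be found in the camera images.
- key: T-key, 0.1 to 0.2 kg: black crossbar 150 (x) x 16 x 16 mm; a 12 mm steel shank goes straight down from its middle to a flat steel blade. Origin: centre of the crossbar; z up when the blade hangs down. Same after a half turn about z. Starts lying across the stand's two rests, blade down in the gap.
- key_tip (a point): middle of the blade's lower end, 80 mm below the crossbar's centre; axes as the key's. The blade is 36 mm wide (along x), 5.5 mm thick (along y) and 28 mm high; its last 2 mm are 32 x 4 mm.
- stand: key stand, fixed: metal base 150 x 80 x 6 mm and two upright steel rests with flat grey plastic tops, 50 mm either side of the middle along its x axis, each 18 (x) x 62 (y) mm, tops 105 mm above the counter, 82 mm gap between. Origin: under its middle, on the counter. The key's bar lies along its x axis, bar centre 113 mm above the counter.
- cam_a (a joint): angle of the lock that was left open, rad: 0 = fully open, grows as it is turned clockwise seen from above, stop at 1.571 = locked (seated). Starts between 0.05 and 0.3. Friction of about 0.06 N m: it stays where it is left.
- cam_a_slot (a point): the open lock, a round brass cam 63 mm across, top 19 mm above the cover, with a straight slot 8 mm wide, 46 mm long, 10 mm deep, whose bevelled sides above widen to 18 mm at the top. Point: middle of the slot's floor, on the cam's upright axis, 98 mm above the counter; x = along the slot, turns with the cam, z up. The blade goes down to the floor, with about 0.07 rad of play.
- cam_b (a joint): angle of the lock that is already locked, rad, same meaning; starts at 1.56 to 1.571 and is to stay there.
- cam_b_slot (a point): the neighbouring lock, same make, already locked; middle of its slot's floor, x along the slot. The two locks stand 120 mm apart along the machine's y axis; which of them is on which side varies.
- machine: base unit of a pancake machine, fixed: aluminium box 260 (x) x 400 (y) mm, top 90 mm above the counter; round steel pan (164 mm across, rim 120 mm high) on its +y half, grey service cover (top 94 mm high) with the two locks, each in an 82 mm steel ring, on its -y half. Origin: under its middle. A locked slot lies along its x axis, a fully open one along its y axis.
- mug: white mug, 80 mm across, 90 mm tall, origin under its middle; bystander.
- jar: amber glass jam jar with a steel lid, 68 mm across, 95 mm tall, origin under its middle; bystander.
- jam_tray: black tray 150 x 110 mm with six jam tubs, 33 mm tall in all, origin under its middle; bystander.
There are look-alikes about, which are no part of the job. What is shaped like the key but green or pink is not meant.

How it is judged:
On the way, in this order (a step that is already met when the one before it is completed fails the run):
1. the key's blade is down in the open lock's slot (distance between key_tip and cam_a_slot below 0.009 m and value of joint cam_a below 0.6 rad and angle between key's own z axis and vertical below 0.2 rad), for 0.1 s.
2. the lock is turned to its stop with the blade in its slot (distance between key_tip and cam_a_slot below 0.009 m and value of joint cam_a above 1.49 rad), for 0.1 s.
At the end, for the whole second after the job is handed in: Both locks are within 0.1 rad of their locked stops; the key lies released and still across both rests of the stand, blade down, its bar level on both tops (centre 113 +/- 4 mm above the counter), centred within 18 mm along and 24 mm across, within 0.35 rad of the stand's x axis (value of joint each of cam_a, cam_b above 1.47 rad and x of key in the frame of stand between -0.018 and 0.018 m and y of key in the frame of stand between -0.024 and 0.024 m and z of key in the frame of stand between 0.109 and 0.117 m and angle between the x axis of key and the x axis of stand, either way round below 0.35 rad and angle between key's own z axis and vertical below 0.12 rad and linear speed of key below 0.02 m/s and contact force between the fingers and key below 0.1 N); the robot touches nothing.
It fails at once if the mug is shifted by more than 30 mm or tipped (distance of mug from where it was at the start of the episode above 0.03 m or angle between mug's own z axis and vertical above 0.4 rad).
It fails at once if the jam jar is shifted by more than 30 mm or tipped (distance of jar from where it was at the start of the episode above 0.03 m or angle between jar's own z axis and vertical above 0.4 rad).
It fails at once if the tray of jam tubs is shifted by more than 30 mm or tipped (distance of jam_tray from where it was at the start of the episode above 0.03 m or angle between jam_tray's own z axis and vertical above 0.4 rad).
It fails at once if the neighbouring lock is turned out of its locked place (value of joint cam_b below 1.4 rad).
It fails at once if the key is dropped (height (world z) of key below 0.07 m).
It also fails if it takes over 64 s, if anything falls off the work surface, if the arm or the gripper's body presses on something with over 40 N, if the wrist force passes 120 N, or if a joint passes its speed limit or range.

## Working session

There is one attempt and no reset: what is moved stays moved. The work goes in short steps, Python scripts to look and compute and a tool call to move; the robot and the scene stay as the last step left them, time stands still between calls to the robot, and variables do not carry over. Pictures are saved under pics/ and viewed, and the job is handed in when it is done.

Besides the shell and the picture viewer there is one more tool, called after ">>>" by a JSON object that holds its "api" and its "payload", one argument or row to a line. play_rows: Moves the arm, as the interface text tells. Its arguments: {"type":"object","properties":{"increments":{"type":"array"},"force":{"type":"number"}},"required":["increments"]}

```bash
ls; mkdir -p pics; python3 - <<'E'
from station import manip
import cv2,numpy as np
s=manip.sense(); print({k:np.round(v,3) for k,v in s.items()})
for n in ("side","top"):
    p,d=manip.snapshot(n); cv2.imwrite(f"pics/{n}0.png",cv2.cvtColor(p,cv2.COLOR_RGB2BGR)); np.save(f"pics/{n}0_d.npy",d)
    m=manip.camera_model(n); print(n,{k:np.round(v,3).tolist() for k,v in m.items()})
E
```

```text
pics
{'t': np.float64(0.0), 'q': array([ 1.044,  0.528,  1.434, -0.   ,  1.181, -0.179]), 'qd': array([-0.001, -0.001, -0.001,  0.001,  0.001, -0.001]), 'tau': array([ 0.0000e+00, -4.4234e+01, -1.7803e+01, -0.0000e+00,  8.0000e-03,
       -0.0000e+00]), 'tcp_pos': array([0.213, 0.587, 0.23 ]), 'tool_rot': array([ 0.173,  0.985, -0.001, -0.   ]), 'force': array([0.443, 0.759, 0.089]), 'ft_torque': array([-0.001,  0.009,  0.014]), 'finger_gap': np.float64(0.998)}
side {'camera_matrix': [[439.764, 0.0, 258.208], [0.0, 439.764, 187.43], [0.0, 0.0, 1.0]], 'dist': [-0.101, 0.0, 0.0, 0.0, 0.0], 'R': [[0.97, -0.242, 0.007], [-0.153, -0.636, -0.757], [0.188, 0.733, -0.654]], 't': [-0.548, 0.035, 1.512]}
top {'camera_matrix': [[486.775, 0.0, 257.28], [0.0, 486.775, 195.331], [0.0, 0.0, 1.0]], 'dist': [-0.028, 0.0, 0.0, 0.0, 0.0], 'R': [[-0.025, -1.0, 0.016], [-0.989, 0.022, -0.145], [0.145, -0.019, -0.989]], 't': [-0.195, 0.539, 1.486]}
```

View pics/side0.png

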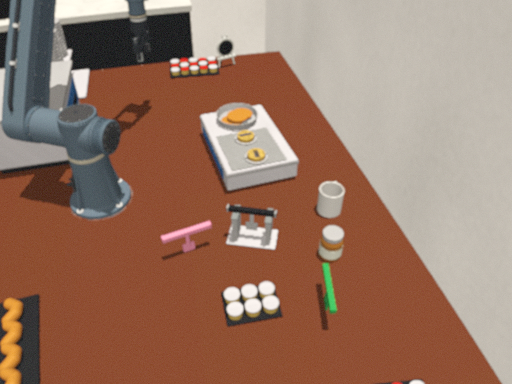

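View pics/top0.png

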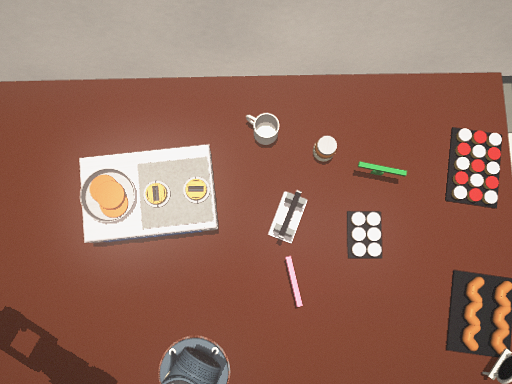

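Top picture: the candidates for the key are the black bar on the metal stand (292,212), the pink one (294,281) and the green one (383,169). In the side picture they are at (252,211), (187,232) and (330,288). I choose the black one. The locks are at (156,193) and (196,189); I'll check close crops of both.

```bash
cat > h.py <<'E'
import cv2,numpy as np
from station import manip
from scipy.spatial.transform import Rotation as Ro
def cam(n):
    m=manip.camera_model(n); return [np.array(m[k],float) for k in("camera_matrix","dist","R","t")]
def at_z(n,uv,z):
    K,D,R,t=cam(n); uv=np.array(uv,float).reshape(-1,1,2)
    r=np.c_[cv2.undistortPoints(uv,K,D).reshape(-1,2),np.ones(len(uv))]@R  # R^T r
    c=-R.T@t; return c+r*((z-c[2])/r[:,2])[:,None]
def proj(n,X):
    K,D,R,t=cam(n); return cv2.projectPoints(np.array(X,float).reshape(-1,1,3),cv2.Rodrigues(R)[0],t,K,D)[0].reshape(-1,2)
def cloud(n,d):
    K,D,R,t=cam(n); v,u=np.mgrid[:384,:512]; uv=np.stack([u,v],-1).reshape(-1,1,2).astype(float)
    r=np.c_[cv2.undistortPoints(uv,K,D).reshape(-1,2),np.ones(u.size)]*d.reshape(-1,1)
    return ((r-t)@R).reshape(384,512,3)
def crop(n,img,u,v,w,f,name):
    c=img[v-w:v+w,u-w:u+w]; cv2.imwrite(name,cv2.resize(c,None,fx=f,fy=f,interpolation=cv2.INTER_CUBIC))
E
python3 - <<'E'
from h import *
t=cv2.imread("pics/top0.png"); s=cv2.imread("pics/side0.png")
f=lambda i,u,v,w:cv2.resize(i[v-w:v+w,u-w:u+w],(390,390),interpolation=cv2.INTER_CUBIC)
cv2.imwrite("pics/c0.png",np.hstack([f(t,176,190,48),f(t,290,215,40)]))
cv2.imwrite("pics/c1.png",np.hstack([f(s,250,147,40),f(s,252,222,40)]))
E
```

```text
(no output)
```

View pics/c0.png

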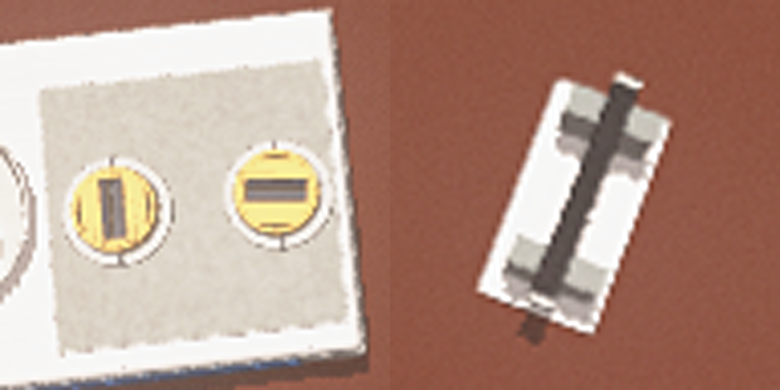

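View pics/c1.png

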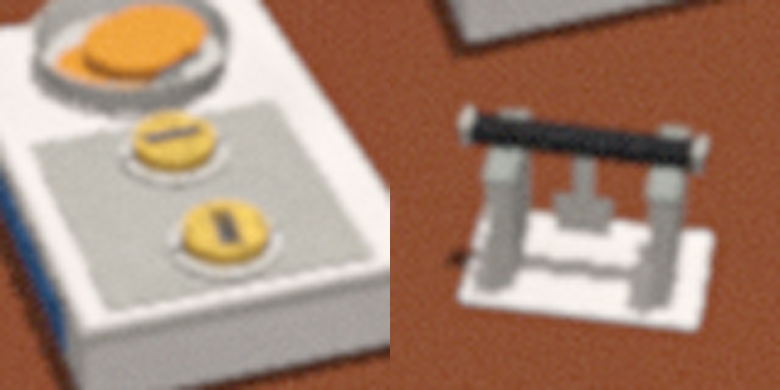

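The crops confirm it. The black key lies on its stand with the blade hanging in the gap. The right lock, (196,189) in the top picture, is the open one (slot along machine y), and the left one is locked.

```bash
python3 - <<'E'
from h import *
for n in("top","side"):
    im=cv2.imread(f"pics/{n}0.png"); d=np.load(f"pics/{n}0_d.npy"); P=cloud(n,d)
    hsv=cv2.cvtColor(im,cv2.COLOR_BGR2HSV)
    for th in ("key","stand","cam_a","machine"):
        for r in manip.regions_of(n,th)[:4]:
            m=r["region"]; X=P[m&(d>0)]; print(n,th,round(r["p"],2),r["rect"],m.sum(),"med",np.round(np.median(X,0),3))
            if th=="key":
                X=X[X[:,2]>.105]
                if len(X)<10: continue
                (c,sz,a)=cv2.minAreaRect((X[:,:2]*1000).astype(np.float32)); print("  bar rect",np.round(c,1),np.round(sz,1),round(a,1),"z95",np.percentile(X[:,2],[5,50,95]).round(4))
                U=np.linalg.svd(X[:,:2]-X[:,:2].mean(0),full_matrices=False)[2][0]; print("  yaw",np.degrees(np.arctan2(U[1],U[0])).round(2), X.mean(0).round(4))
            if th=="cam_a":
                ys,xs=np.nonzero(m); 
                cnt=np.stack([xs,ys],1); h=cv2.convexHull(cnt.astype(np.float32)).reshape(-1,2)
                W=at_z(n,h,.113); (c,rr)=cv2.minEnclosingCircle((W[:,:2]*1000).astype(np.float32)); print("  circ",c,rr, "ctr mean",at_z(n,[[xs.mean(),ys.mean()]],.113))
                k=m&(hsv[...,2]<130)&(d>0); W=at_z(n,np.argwhere(k)[:,::-1],.104)
                if len(W)>5:
                    U=np.linalg.svd(W[:,:2]-W[:,:2].mean(0),full_matrices=False)[2][0]; print("  slot",len(W),W.mean(0).round(4),"yaw",np.degrees(np.arctan2(U[1],U[0])).round(1))
            if th=="machine":
                Y=P[m&(d>0)]; Y=Y[(abs(Y[:,2]-.091)<.006)]; print("  mach",cv2.minAreaRect((Y[:,:2]*1000).astype(np.float32)))
            if th=="stand":
                for lo,hi in((.0,.012),(.098,.110)):
                    Y=X[(X[:,2]>lo)&(X[:,2]<hi)]
                    if len(Y)>5: print("  st",lo,cv2.minAreaRect((Y[:,:2]*1000).astype(np.float32)),len(Y))
E
```

```text
top key 0.85 [281.2, 190.4, 17.9, 48.0] 257 med [ 0.462 -0.299  0.121]
  bar rect [ 466.4 -300.9] [ 15.8 147.3] 66.3 z95 [0.1157 0.1212 0.1266]
  yaw 156.24 [ 0.4653 -0.3002  0.1212]
top key 0.69 [358.2, 159.8, 46.9, 13.5] 329 med [ 0.603 -0.592  0.087]
top key 0.52 [286.8, 254.9, 15.8, 53.4] 268 med [ 0.269 -0.309  0.088]
top stand 0.95 [268.0, 193.4, 37.5, 48.5] 929 med [ 0.468 -0.3    0.008]
  st 0.0 ((467.90618896484375, -303.9931945800781), (80.05855560302734, 150.22959899902344), 67.5598373413086) 583
  st 0.098 ((468.4828796386719, -304.1365051269531), (61.99247360229492, 118.25247192382812), 67.42835235595703) 166
top cam_a 0.94 [184.6, 180.5, 22.8, 19.9] 368 med [ 0.549 -0.024  0.112]
  circ (545.5824584960938, -23.46056365966797) 33.398597717285156 ctr mean [[ 0.54684538 -0.02423844  0.113     ]]
  slot 25 [ 0.5565 -0.0235  0.104 ] yaw -93.3
top cam_a 0.63 [144.5, 181.4, 23.1, 21.2] 365 med [0.54  0.098 0.112]
  circ (539.061279296875, 96.88777923583984) 32.99238586425781 ctr mean [[0.53931346 0.09632792 0.113     ]]
top machine 0.68 [76.7, 143.6, 143.6, 99.7] 10596 med [0.
[... 1193 characters left out ...]
nt call last):
  File "<stdin>", line 17, in <module>
  File "h.py", line 8, in at_z
    r=np.c_[cv2.undistortPoints(uv,K,D).reshape(-1,2),np.ones(len(uv))]@R  # R^T r
            ~~~~~~~~~~~~~~~~~~~^^^^^^^^
cv2.error: OpenCV(4.12.0) /io/opencv/modules/calib3d/src/undistort.dispatch.cpp:347: error: (-215:Assertion failed) CV_IS_MAT(_src) && CV_IS_MAT(_dst) && (_src->rows == 1 || _src->cols == 1) && (_dst->rows == 1 || _dst->cols == 1) && _src->cols + _src->rows - 1 == _dst->rows + _dst->cols - 1 && (CV_MAT_TYPE(_src->type) == CV_32FC2 || CV_MAT_TYPE(_src->type) == CV_64FC2) && (CV_MAT_TYPE(_dst->type) == CV_32FC2 || CV_MAT_TYPE(_dst->type) == CV_64FC2) in function 'cvUndistortPointsInternal'
```

```bash
python3 - <<'E'
from h import *
im=cv2.imread("pics/top0.png")
def ortho(cx,cy,z,h=.05,s=.00025):
    a=np.arange(-h,h,s); X,Y=np.meshgrid(a,a)   # cols: -y world, rows: -x world
    W=np.stack([cx-Y,cy-X,np.full_like(X,z)],-1).reshape(-1,3)
    uv=proj("top",W).astype(np.float32).reshape(len(a),len(a),2)
    return cv2.remap(im,uv[...,0],uv[...,1],cv2.INTER_CUBIC)
outs=[]
for cx,cy in((.547,-.024),(.539,.0966)):
    o=ortho(cx,cy,.113); hsv=cv2.cvtColor(o,cv2.COLOR_BGR2HSV)
    g=((hsv[...,1]>90)&(hsv[...,2]>120)&(hsv[...,0]>15)&(hsv[...,0]<40)).astype(np.uint8)
    cs,_=cv2.findContours(g,cv2.RETR_EXTERNAL,cv2.CHAIN_APPROX_NONE); c=max(cs,key=cv2.contourArea)
    e=cv2.fitEllipse(c); f=lambda p:(cx-(p[1]-200)*.00025,cy-(p[0]-200)*.00025)
    hull=cv2.convexHull(c); M=cv2.moments(hull); hc=(M['m10']/M['m00'],M['m01']/M['m00'])
    print("ellipse",np.round(f(e[0]),4),np.array(e[1])*.25,"hullc",np.round(f(hc),4))
    yy,xx=np.mgrid[:400,:400]; rad=np.hypot(xx-hc[0],yy-hc[1])
    w=np.clip((150-o[...,2].astype(float)),0,60)*(rad<104)   # red channel dark
    mm=cv2.moments(w.astype(np.float32)); cc=(mm['m10']/mm['m00'],mm['m01']/mm['m00'])
    a=.5*np.arctan2(2*mm['mu11'],mm['mu20']-mm['mu02'])  # image col=-y,row=-x
    d=(-np.sin(a),-np.cos(a)); print("slot c",np.round(f(cc),4),"yaw",np.degrees(np.arctan2(d[1],d[0]))%180)
    cv2.circle(o,(200,200),2,(0,0,255),-1); cv2.ellipse(o,e,(255,0,0),1); outs.append(o)
cv2.imwrite("pics/o.png",np.hstack(outs))
E
```

```text
ellipse [ 0.5477 -0.0229] [61.38978195 62.20626831] hullc [ 0.5477 -0.0229]
slot c [ 0.5527 -0.0235] yaw 88.63074186095864
ellipse [0.5377 0.0961] [61.16856766 61.89054489] hullc [0.5376 0.0959]
slot c [0.5414 0.1003] yaw 1.8229588389028493
```

View pics/o.png

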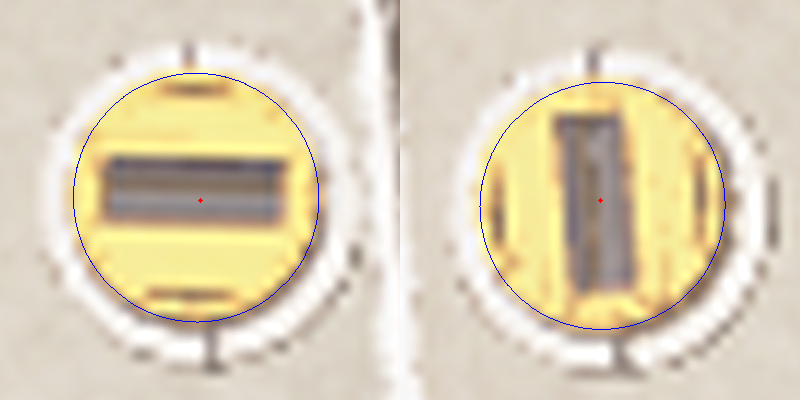

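```bash
cat >> h.py <<'E'
def inc(pos,yaw,pitchfix=True,s=None):
    "increment from measured pose to tool-down pose with tool-x yaw (deg)"
    s=s or manip.sense(); R0=Ro.from_quat(s["tool_rot"]); y=np.radians(yaw)
    Rt=Ro.from_matrix(np.array([[np.cos(y),np.sin(y),0],[np.sin(y),-np.cos(y),0],[0,0,-1]]))
    return R0.inv().apply(np.array(pos)-s["tcp_pos"]).round(4),(R0.inv()*Rt).as_rotvec().round(4)
def rep():
    s=manip.sense(); R=Ro.from_quat(s["tool_rot"]).as_matrix()
    print("t",round(float(s["t"]),2),"tcp",s["tcp_pos"].round(4),"yaw",np.degrees(np.arctan2(R[1,0],R[0,0])).round(2),"tilt",np.degrees(np.arccos(-R[2,2])).round(2),"F",s["force"].round(1),"T",s["ft_torque"].round(2),"gap",round(float(s["finger_gap"]),3),"q",s["q"].round(2))
E
python3 - <<'E'
from h import *
rep()
for p in((.47,.1,.25),(.466,-.301,.25)): print(inc(p,156.2))
E
```

```text
t 0.45 tcp [0.2135 0.5873 0.2312] yaw 160.01 tilt 0.01 F [-0.4 -0.2  0.1] T [-0.04  0.02  0.01] gap 0.997 q [ 1.04  0.53  1.43  0.    1.18 -0.18]
(array([-0.4076, -0.3703, -0.0187]), array([-0.0002, -0.    ,  0.0666]))
(array([-0.5409, -0.7485, -0.0186]), array([-0.0002, -0.    ,  0.0666]))
```

>>> {"api": "play_rows", "payload": {
  "increments": [
    [[-0.04,-0.036,-0.019],[0,0,0.01],1],
    [[-0.08,-0.073,-0.019],[0,0,0.02],1],
    [[-0.12,-0.11,-0.019],[0,0,0.03],1],
    [[-0.16,-0.147,-0.019],[0,0,0.04],1],
    [[-0.2,-0.183,-0.019],[0,0,0.05],1],
    [[-0.24,-0.22,-0.019],[0,0,0.06],1],
    [[-0.28,-0.257,-0.019],[0,0,0.067],1],
    [[-0.32,-0.293,-0.019],[0,0,0.067],1],
    [[-0.36,-0.33,-0.019],[0,0,0.067],1],
    [[-0.408,-0.37,-0.019],[0,0,0.067],1]
  ]
}}

```text
t: 1.45
tcp_pos: [0.445, 0.1452, 0.2507]
tool_rot: [0.206, 0.978, 0.0, 0.0]
force: [0.0, 0.9, -0.6]
finger_gap: 0.996
```

```bash
python3 - <<'E'
from h import *
rep()
for p in((.466,-.301,.25),): print(inc(p,156.2))
E
```

```text
t 1.45 tcp [0.445  0.1452 0.2507] yaw 156.17 tilt 0.05 F [ 0.   0.9 -0.6] T [0.03 0.01 0.04] gap 0.996 q [ 0.08  0.29  1.79  0.    1.06 -1.08]
(array([-0.1995, -0.3997,  0.0006]), array([ 0.0005,  0.0007, -0.0005]))
```

>>> {"api": "play_rows", "payload": {
  "increments": [
    [[-0.02,-0.04,0],[0,0,0],1],
    [[-0.04,-0.08,0],[0,0,0],1],
    [[-0.06,-0.12,0],[0,0,0],1],
    [[-0.08,-0.16,0],[0,0,0],1],
    [[-0.1,-0.2,0],[0,0,0],1],
    [[-0.12,-0.24,0],[0,0,0],1],
    [[-0.14,-0.28,0],[0,0,0],1],
    [[-0.16,-0.32,0],[0,0,0],1],
    [[-0.18,-0.36,0],[0,0,0],1],
    [[-0.2,-0.4,0],[0,0,0],1]
  ]
}}

```text
t: 2.45
tcp_pos: [0.4656, -0.3016, 0.2505]
tool_rot: [0.207, 0.978, -0.0, 0.0]
force: [0.3, 1.2, 0.3]
finger_gap: 0.999
```

```bash
python3 - <<'E'
from h import *
rep()
for p in((.466,-.301,.093),): print(inc(p,156.2))
p,d=manip.snapshot("side"); cv2.imwrite("pics/s1.png",cv2.resize(cv2.cvtColor(p,cv2.COLOR_RGB2BGR)[130:290,150:350],(800,600),interpolation=2)); rep()
E
```

```text
t 2.45 tcp [ 0.4656 -0.3016  0.2505] yaw 156.15 tilt 0.03 F [0.3 1.2 0.3] T [ 0.02 -0.02  0.01] gap 0.999 q [-0.78  0.41  1.59  0.    1.14 -1.93]
(array([-0.    ,  0.0007,  0.1575]), array([ 0.    ,  0.0005, -0.0009]))
t 2.5 tcp [ 0.4671 -0.31    0.2509] yaw 155.95 tilt 0.57 F [ 2.2 -5.6  1.1] T [-0.19 -0.07 -0.02] gap 0.997 q [-0.78  0.41  1.58 -0.    1.14 -1.93]
```

View pics/s1.png

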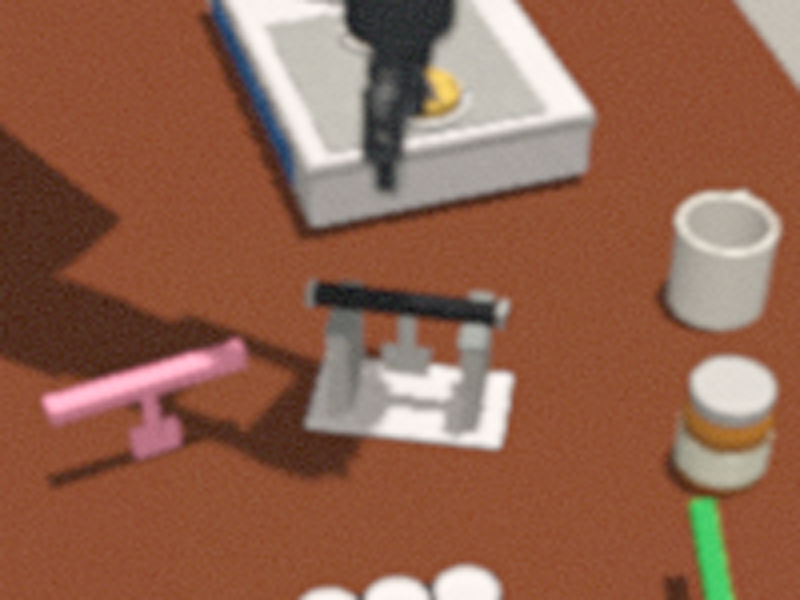

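The side picture shows the fingers above the key bar, which is at about (405,300) in the crop; the mug and jar are well clear. Next I descend, settling first.

>>> {"api": "play_rows", "payload": {
  "increments": [
    [[0,0,0],[0,0,0],1],
    [[0,0,0.01],[0,0,0],1],
    [[0,0,0.03],[0,0,0],1],
    [[0,0,0.05],[0,0,0],1],
    [[0,0,0.07],[0,0,0],1],
    [[0,0,0.08],[0,0,0],1],
    [[0,0,0.085],[0,0,0],1],
    [[0,0,0.085],[0,0,0],1]
  ]
}}

```text
t: 3.3
tcp_pos: [0.4657, -0.2986, 0.1649]
tool_rot: [0.206, 0.979, 0.0, -0.001]
force: [-0.2, 0.9, 0.9]
finger_gap: 1.001
```

```bash
python3 - <<'E'
from h import *
rep()
for p in((.466,-.301,.093),): print(inc(p,156.2))
for n in("side","top"):
  p,d=manip.snapshot(n); u,v=(252,215) if n=="side" else (290,212)
  cv2.imwrite(f"pics/{n}2.png",cv2.resize(cv2.cvtColor(p,cv2.COLOR_RGB2BGR)[v-50:v+50,u-50:u+50],(400,400),interpolation=2))
cv2.imwrite("pics/2.png",np.hstack([cv2.imread(f"pics/{n}2.png") for n in("side","top")]))
E
```

```text
t 3.3 tcp [ 0.4657 -0.2986  0.1649] yaw 156.23 tilt 0.07 F [-0.2  0.9  0.9] T [-0.02  0.    0.  ] gap 1.001 q [-0.77  0.52  1.68  0.    0.94 -1.93]
(array([-0.0013, -0.0021,  0.0719]), array([ 0.0005, -0.0012,  0.0005]))
```

View pics/2.png

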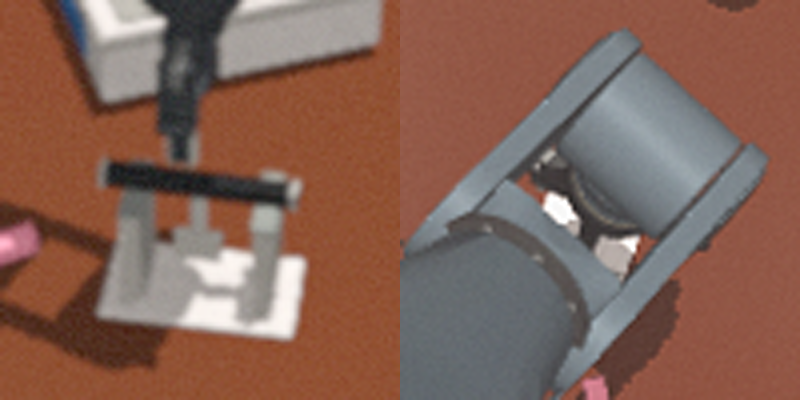

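Side crop: the far finger is at (180,155) just behind the bar's middle, and the shank at (200,205), so it is aligned. Next I go down with a small correction and close.

>>> {"api": "play_rows", "payload": {
  "increments": [
    [[-0.001,-0.002,0.015],[0,0,0],1],
    [[-0.001,-0.002,0.03],[0,0,0],1],
    [[-0.001,-0.002,0.045],[0,0,0],1],
    [[-0.001,-0.002,0.06],[0,0,0],1],
    [[-0.001,-0.002,0.07],[0,0,0],1],
    [[-0.001,-0.002,0.072],[0,0,0],1],
    [[-0.001,-0.002,0.072],[0,0,0],1]
  ],
  "force": 60
}}

```text
t: 4.1
tcp_pos: [0.4661, -0.302, 0.0936]
tool_rot: [0.206, 0.978, -0.0, 0.0]
force: [0.5, -0.8, -0.5]
finger_gap: 1.003
```

```bash
python3 -c "
from h import *
rep();print(inc((.466,-.301,.093),156.2))"
```

```text
t 4.1 tcp [ 0.4661 -0.302   0.0936] yaw 156.18 tilt 0.03 F [ 0.5 -0.8 -0.5] T [-0.01  0.02  0.03] gap 1.003 q [-0.78  0.63  1.72  0.    0.78 -1.93]
(array([0.0005, 0.0009, 0.0006]), array([-0.0002,  0.0005, -0.0004]))
```

>>> {"api": "play_rows", "payload": {
  "increments": [
    [[0,0,0],[0,0,0],0.6],
    [[0,0,0],[0,0,0],0.3],
    [[0,0,0],[0,0,0],0.1],
    [[0,0,0],[0,0,0],0],
    [[0,0,0],[0,0,0],0],
    [[0,0,0],[0,0,0],0],
    [[0,0,0],[0,0,0],0],
    [[0,0,0],[0,0,0],0],
    [[0,0,0],[0,0,0],0]
  ],
  "force": 80
}}

```text
t: 5.0
tcp_pos: [0.4661, -0.3019, 0.0938]
tool_rot: [0.206, 0.978, -0.0, 0.0]
force: [-0.9, 0.4, 5.7]
finger_gap: 0.168
```

```bash
python3 -c "
from h import *
rep()"
```

```text
t 5.0 tcp [ 0.4661 -0.3019  0.0938] yaw 156.18 tilt 0.04 F [-0.9  0.4  5.7] T [ 0.25 -0.02  0.02] gap 0.168 q [-0.78  0.63  1.72  0.    0.78 -1.93]
```

>>> {"api": "play_rows", "payload": {
  "increments": [
    [[0,0,-0.01],[0,0,0],0],
    [[0,0,-0.03],[0,0,0],0],
    [[0,0,-0.06],[0,0,0],0],
    [[0,0,-0.09],[0,0,0],0],
    [[0,0,-0.12],[0,0,0],0],
    [[0,0,-0.145],[0,0,0],0],
    [[0,0,-0.15],[0,0,0],0],
    [[0,0,-0.15],[0,0,0],0],
    [[0,0,-0.15],[0,0,0],0]
  ]
}}

```text
t: 5.9
tcp_pos: [0.465, -0.3011, 0.2419]
tool_rot: [0.206, 0.978, 0.001, -0.001]
force: [-0.5, -0.1, -1.6]
finger_gap: 0.172
```

```bash
python3 - <<'E'
from h import *
rep()
s=manip.sense(); tcp=s["tcp_pos"]
p,d=manip.snapshot("side"); im=cv2.cvtColor(p,cv2.COLOR_RGB2BGR); np.save("pics/s3d.npy",d)
for o in((0,0,.0192),(0,0,-.0608)):
    print(proj("side",tcp+np.array(o)))
cv2.imwrite("pics/3.png",cv2.resize(im[110:260,170:370],(800,600),interpolation=2))
E
```

```text
t 5.9 tcp [ 0.465  -0.3011  0.2419] yaw 156.17 tilt 0.18 F [-0.5 -0.1 -1.6] T [ 0.    0.   -0.01] gap 0.172 q [-0.78  0.42  1.6  -0.    1.13 -1.93]
[[250.33627911 172.0020311 ]]
[[250.46146805 193.75452852]]
```

View pics/3.png

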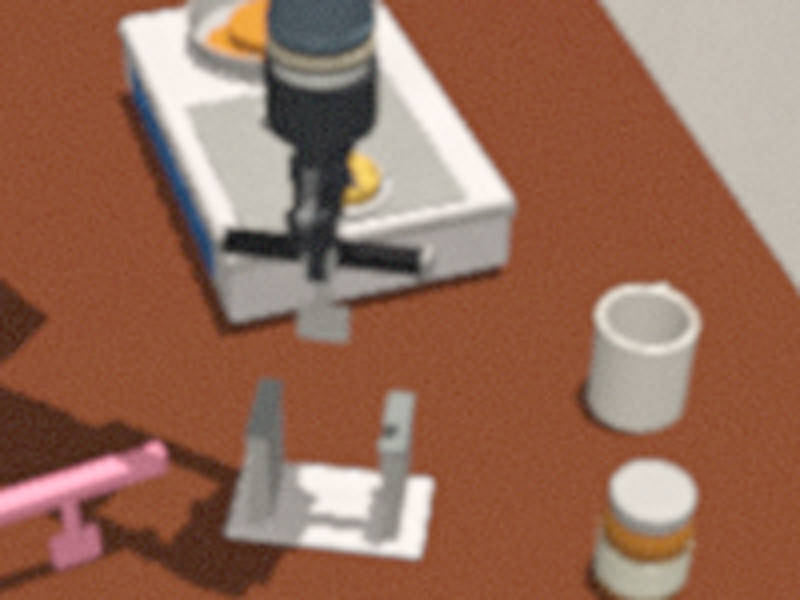

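The key is held by its bar's middle, level. The blade end at crop (322,340) agrees with my predicted (322,335), and the stand is empty. Now over to the open lock.

```bash
python3 -c "
from h import *
rep();print(inc((.5477,-.0229,.250),89))"
```

```text
t 5.95 tcp [ 0.465  -0.301   0.2415] yaw 156.17 tilt 0.22 F [-0.6  0.1 -1.3] T [-0.03 -0.01  0.02] gap 0.175 q [-0.78  0.42  1.6  -0.    1.13 -1.93]
(array([ 0.0367,  0.2878, -0.008 ]), array([-1.0000e-03, -3.9000e-03,  1.1724e+00]))
```

>>> {"api": "play_rows", "payload": {
  "increments": [
    [[0.003,0.022,-0.004],[0,0,0.1],0],
    [[0.007,0.055,-0.008],[0,0,0.22],0],
    [[0.011,0.09,-0.008],[0,0,0.35],0],
    [[0.016,0.125,-0.008],[0,0,0.48],0],
    [[0.02,0.16,-0.008],[0,0,0.61],0],
    [[0.025,0.195,-0.008],[0,0,0.74],0],
    [[0.029,0.23,-0.008],[0,0,0.87],0],
    [[0.033,0.26,-0.008],[0,0,1.0],0],
    [[0.036,0.28,-0.008],[0,0,1.11],0],
    [[0.037,0.288,-0.008],[0,0,1.172],0]
  ]
}}

```text
t: 6.95
tcp_pos: [0.5477, -0.021, 0.2494]
tool_rot: [0.713, 0.701, -0.001, -0.002]
force: [-0.6, 0.1, -1.2]
finger_gap: 0.175
```

>>> {"api": "play_rows", "payload": {
  "increments": [
    [[0,0,0],[0,0,0],0],
    [[0,0,0],[0,0,0],0],
    [[0,0,0],[0,0,0],0]
  ]
}}

```text
t: 7.25
tcp_pos: [0.5479, -0.024, 0.2506]
tool_rot: [0.713, 0.701, -0.001, -0.001]
force: [-0.6, -0.6, -1.4]
finger_gap: 0.173
```

```bash
python3 - <<'E'
from h import *
rep();print(inc((.5477,-.0229,.180),89))
s=manip.sense(); tcp=s["tcp_pos"]
p,d=manip.snapshot("side"); im=cv2.cvtColor(p,cv2.COLOR_RGB2BGR)
ax=np.array([.0,1,0])
for x in(tcp+[0,0,.0192],tcp+[0,.075,.0192],tcp+[0,-.075,.0192],tcp+[0,.018,-.0608],tcp+[0,-.018,-.0608]): print((proj("side",x)[0]-[190,90])*5)
cv2.imwrite("pics/4.png",cv2.resize(im[90:210,190:350],(800,600),interpolation=2))
E
```

```text
t 7.25 tcp [ 0.5479 -0.024   0.2506] yaw 89.03 tilt 0.09 F [-0.6 -0.6 -1.4] T [0.01 0.01 0.02] gap 0.173 q [-0.25  0.4   1.6  -0.    1.14 -0.23]
(array([ 0.0011, -0.0001,  0.0706]), array([-0.0016, -0.0001,  0.0006]))
[328.34398234 120.23973709]
[301.87242791  63.49960116]
[357.0013757  181.72987104]
[321.60157674 208.45695217]
[334.35629956 237.74265773]
```

View pics/4.png

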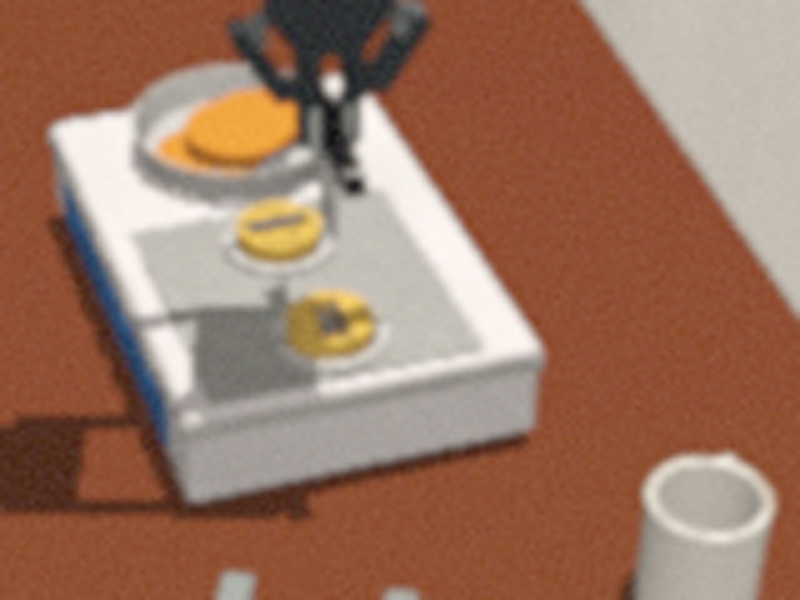

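Side crop: the bar is end-on with its near end at (352,187), close to the predicted (357,182). The open lock is at (332,323), under the key. Let me check the lock's predicted position in this view too.

```bash
python3 - <<'E'
from h import *
im=cv2.imread("pics/side0.png")
def fitc(n,im,c):
    u,v=proj(n,[*c,.113])[0]; f=8
    w=24; x0,y0=int(u)-w//2-2,int(v)-w//2-2; b=cv2.resize(im[y0:y0+w+4,x0:x0+w+4],None,fx=f,fy=f,interpolation=cv2.INTER_CUBIC)
    hsv=cv2.cvtColor(b,cv2.COLOR_BGR2HSV); g=((hsv[...,1]>90)&(hsv[...,2]>110)&(hsv[...,0]>15)&(hsv[...,0]<40)).astype(np.uint8)
    c_=max(cv2.findContours(g,cv2.RETR_EXTERNAL,cv2.CHAIN_APPROX_NONE)[0],key=cv2.contourArea)
    h=cv2.convexHull(c_).reshape(-1,2).astype(float); h=(h+.5)/f-.5+[x0,y0]
    # model silhouette: union of circles r=31.5 at z=.113 and z=.098 (just above the cover .094)
    from scipy.optimize import least_squares
    def sil(p):
        a=np.linspace(0,2*np.pi,60); X=np.vstack([np.c_[p[0]+.0315*np.cos(a),p[1]+.0315*np.sin(a),np.full(60,z)] for z in(.113,.097)])
        return cv2.convexHull(proj(n,X).astype(np.float32)).astype(np.float32)
    r=least_squares(lambda p:[cv2.pointPolygonTest(sil(p),(float(x),float(y)),True) for x,y in h[::2]],np.array(c),diff_step=1e-3,x_scale=.01)
    return r.x.round(4), np.sqrt(np.mean(r.fun**2)).round(2)
for c in((.5477,-.0229),(.5377,.096)):
    print(c,"side",fitc("side",im,c),"top",fitc("top",cv2.imread("pics/top0.png"),c))
E
```

```text
(0.5477, -0.0229) side (array([ 0.5499, -0.0201]), np.float64(0.72)) top (array([ 0.5487, -0.0221]), np.float64(0.34))
(0.5377, 0.096) side (array([0.5399, 0.1008]), np.float64(0.65)) top (array([0.5386, 0.0972]), np.float64(0.45))
```

>>> {"api": "play_rows", "payload": {
  "increments": [
    [[0.001,0.0005,0.015],[0,0,0],0],
    [[0.001,0.0005,0.035],[0,0,0],0],
    [[0.001,0.0005,0.05],[0,0,0],0],
    [[0.001,0.0005,0.062],[0,0,0],0],
    [[0.001,0.0005,0.07],[0,0,0],0],
    [[0.001,0.0005,0.074],[0,0,0],0],
    [[0.001,0.0005,0.078],[0,0,0],0],
    [[0.001,0.0005,0.08],[0,0,0],0],
    [[0.001,0.0005,0.08],[0,0,0],0]
  ]
}}

```text
t: 8.2
tcp_pos: [0.549, -0.0224, 0.1714]
tool_rot: [0.713, 0.701, 0.0, 0.0]
force: [-0.0, 0.2, -2.2]
finger_gap: 0.175
```

```bash
python3 - <<'E'
from h import *
rep();print(inc((.5485,-.0225,.160),89))
E
```

```text
t 8.2 tcp [ 0.549  -0.0224  0.1714] yaw 89.03 tilt 0.02 F [-0.   0.2 -2.2] T [-0.01 -0.04  0.  ] gap 0.175 q [-0.24  0.51  1.68 -0.    0.95 -0.23]
(array([-0.0001, -0.0005,  0.0114]), array([0.0003, 0.0001, 0.0005]))
```

No contact so far. Next I continue in small steps.

>>> {"api": "play_rows", "payload": {
  "increments": [
    [[0,0,0.002],[0,0,0],0],
    [[0,0,0.004],[0,0,0],0],
    [[0,0,0.006],[0,0,0],0],
    [[0,0,0.007],[0,0,0],0],
    [[0,0,0.007],[0,0,0],0]
  ]
}}

```text
t: 8.7
tcp_pos: [0.5495, -0.0225, 0.1643]
tool_rot: [0.713, 0.701, 0.0, 0.0]
force: [0.3, -0.5, -1.7]
finger_gap: 0.169
```

```bash
python3 - <<'E'
from h import *
rep()
E
```

```text
t 8.7 tcp [ 0.5495 -0.0225  0.1643] yaw 89.02 tilt 0.07 F [ 0.3 -0.5 -1.7] T [-0.03 -0.31  0.02] gap 0.169 q [-0.24  0.52  1.69  0.    0.93 -0.23]
```

>>> {"api": "play_rows", "payload": {
  "increments": [
    [[0,0,0.001],[0,0,0],0],
    [[0,0,0.003],[0,0,0],0],
    [[0,0,0.004],[0,0,0],0],
    [[0,0,0.005],[0,0,0],0],
    [[0,0,0.005],[0,0,0],0],
    [[0,0,0.005],[0,0,0],0]
  ]
}}

```text
t: 9.3
tcp_pos: [0.5494, -0.0225, 0.1593]
tool_rot: [0.713, 0.701, 0.0, 0.0]
force: [2.2, -0.2, -1.6]
finger_gap: 0.169
```

```bash
python3 - <<'E'
from h import *
rep()
p,d=manip.snapshot("side"); im=cv2.cvtColor(p,cv2.COLOR_RGB2BGR)
cv2.imwrite("pics/5.png",cv2.resize(im[100:190,200:320],(800,600),interpolation=2))
E
```

```text
t 9.3 tcp [ 0.5494 -0.0225  0.1593] yaw 89.02 tilt 0.06 F [ 2.2 -0.2 -1.6] T [-0.01 -0.62  0.02] gap 0.169 q [-0.24  0.52  1.69  0.    0.92 -0.23]
```

View pics/5.png

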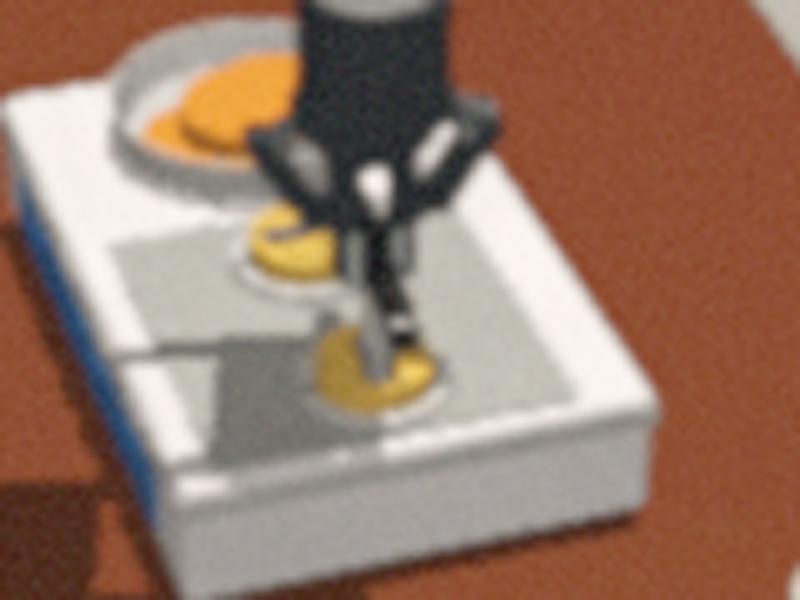

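The crop shows the blade inside the open lock's slot at (375,365), with light side load. Next I press down slightly with a 1 mm shift to relieve that.

>>> {"api": "play_rows", "payload": {
  "increments": [
    [[0,0.001,0.0005],[0,0,0],0],
    [[0,0.001,0.001],[0,0,0],0],
    [[0,0.001,0.0015],[0,0,0],0],
    [[0,0.001,0.0015],[0,0,0],0],
    [[0,0.001,0.0015],[0,0,0],0]
  ]
}}

```text
t: 9.85
tcp_pos: [0.5498, -0.0225, 0.1592]
tool_rot: [0.713, 0.701, -0.0, 0.0]
force: [-0.4, -0.5, 8.5]
finger_gap: 0.169
```

```bash
python3 - <<'E'
from h import *
rep()
E
```

```text
t 9.85 tcp [ 0.5498 -0.0225  0.1592] yaw 89.05 tilt 0.02 F [-0.4 -0.5  8.5] T [ 0.04  0.03 -0.06] gap 0.169 q [-0.24  0.53  1.69 -0.    0.92 -0.23]
```

>>> {"api": "play_rows", "payload": {
  "increments": [
    [[0,0,-0.001],[0,0,0.05],0],
    [[0,0,-0.001],[0,0,0.15],0],
    [[0,0,-0.001],[0,0,0.25],0],
    [[0,0,-0.001],[0,0,0.35],0],
    [[0,0,-0.001],[0,0,0.45],0],
    [[0,0,-0.001],[0,0,0.55],0],
    [[0,0,-0.001],[0,0,0.65],0],
    [[0,0,-0.001],[0,0,0.72],0],
    [[0,0,-0.001],[0,0,0.75],0],
    [[0,0,-0.001],[0,0,0.75],0]
  ]
}}

```text
t: 10.85
tcp_pos: [0.5499, -0.0225, 0.1592]
tool_rot: [0.92, 0.392, 0.0, 0.0]
force: [-0.3, -0.3, 4.5]
finger_gap: 0.174
```

```bash
python3 - <<'E'
from h import *
rep()
E
```

```text
t 10.85 tcp [ 0.5499 -0.0225  0.1592] yaw 46.1 tilt 0.01 F [-0.3 -0.3  4.5] T [-0.   -0.16 -0.02] gap 0.174 q [-0.24  0.53  1.69 -0.    0.92  0.52]
```

Turning smoothly with low forces. I carry on toward yaw ≈ 5°, where the stop should be.

>>> {"api": "play_rows", "payload": {
  "increments": [
    [[0,0,0],[0,0,0.1],0],
    [[0,0,0],[0,0,0.2],0],
    [[0,0,0],[0,0,0.3],0],
    [[0,0,0],[0,0,0.4],0],
    [[0,0,0],[0,0,0.5],0],
    [[0,0,0],[0,0,0.58],0],
    [[0,0,0],[0,0,0.64],0],
    [[0,0,0],[0,0,0.69],0],
    [[0,0,0],[0,0,0.7],0],
    [[0,0,0],[0,0,0.7],0]
  ]
}}

```text
t: 11.85
tcp_pos: [0.5495, -0.0219, 0.1592]
tool_rot: [0.999, 0.052, -0.0, -0.0]
force: [0.1, 0.0, 5.2]
finger_gap: 0.169
```

```bash
python3 - <<'E'
from h import *
rep()
E
```

```text
t 11.85 tcp [ 0.5495 -0.0219  0.1592] yaw 6.0 tilt 0.07 F [0.1 0.  5.2] T [ 0.31 -0.05  0.02] gap 0.169 q [-0.24  0.53  1.69  0.    0.93  1.22]
```

>>> {"api": "play_rows", "payload": {
  "increments": [
    [[0,0,0],[0,0,0.03],0],
    [[0,0,0],[0,0,0.06],0],
    [[0,0,0],[0,0,0.08],0],
    [[0,0,0],[0,0,0.08],0],
    [[0,0,0],[0,0,0.08],0]
  ]
}}

```text
t: 12.35
tcp_pos: [0.5494, -0.0218, 0.1592]
tool_rot: [1.0, 0.012, -0.0, -0.001]
force: [0.8, 1.1, 5.6]
finger_gap: 0.171
```

```bash
python3 - <<'E'
from h import *
rep()
E
```

```text
t 12.35 tcp [ 0.5494 -0.0218  0.1592] yaw 1.42 tilt 0.08 F [0.8 1.1 5.6] T [ 0.32 -0.05  0.  ] gap 0.171 q [-0.24  0.53  1.69  0.    0.93  1.3 ]
```

>>> {"api": "play_rows", "payload": {
  "increments": [
    [[0,0,0],[0,0,0.02],0],
    [[0,0,0],[0,0,0.04],0],
    [[0,0,0],[0,0,0.06],0],
    [[0,0,0],[0,0,0.06],0],
    [[0,0,0],[0,0,0.06],0]
  ]
}}

```text
t: 12.85
tcp_pos: [0.5494, -0.0219, 0.1593]
tool_rot: [1.0, -0.016, -0.001, -0.0]
force: [0.2, 1.6, 5.1]
finger_gap: 0.172
```

```bash
python3 - <<'E'
from h import *
rep()
E
```

```text
t 12.85 tcp [ 0.5494 -0.0219  0.1593] yaw -1.85 tilt 0.06 F [0.2 1.6 5.1] T [ 0.36 -0.09  0.62] gap 0.172 q [-0.24  0.53  1.69  0.    0.93  1.36]
```

Tool moment is 0.62 N m, far above the 0.06 N m friction, so the lock is at its stop. I hold briefly, take the torque off, then lift straight out.

>>> {"api": "play_rows", "payload": {
  "increments": [
    [[0,0,0],[0,0,0.01],0],
    [[0,0,0],[0,0,0.01],0],
    [[0,0,0],[0,0,-0.03],0],
    [[0,0,-0.001],[0,0,-0.06],0],
    [[0,0,-0.003],[0,0,-0.06],0],
    [[0,0,-0.008],[0,0,-0.06],0],
    [[0,0,-0.016],[0,0,-0.06],0],
    [[0,0,-0.03],[0,0,-0.06],0],
    [[0,0,-0.06],[0,0,-0.06],0],
    [[0,0,-0.09],[0,0,-0.06],0]
  ]
}}

```text
t: 13.85
tcp_pos: [0.5492, -0.0224, 0.2496]
tool_rot: [1.0, 0.012, -0.001, -0.0]
force: [-0.0, -0.0, -1.2]
finger_gap: 0.175
```

```bash
python3 - <<'E'
from h import *
rep()
p,d=manip.snapshot("side"); im=cv2.cvtColor(p,cv2.COLOR_RGB2BGR)
cv2.imwrite("pics/6.png",cv2.resize(im[80:200,190:350],(800,600),interpolation=2))
rep()
print(inc((.468,-.304,.25),-22.5))
E
```

```text
t 13.85 tcp [ 0.5492 -0.0224  0.2496] yaw 1.35 tilt 0.11 F [-0.  -0.  -1.2] T [-0.01 -0.05  0.01] gap 0.175 q [-0.24  0.4   1.6  -0.    1.14  1.3 ]
t 13.9 tcp [ 0.5525 -0.023   0.2552] yaw 1.37 tilt 0.52 F [ 1.6 -0.3  1.2] T [-0.01 -0.08 -0.03] gap 0.167 q [-0.24  0.4   1.59 -0.    1.14  1.3 ]
(array([-0.0913,  0.2789,  0.0051]), array([ 0.0007, -0.0092,  0.4166]))
```

View pics/6.png

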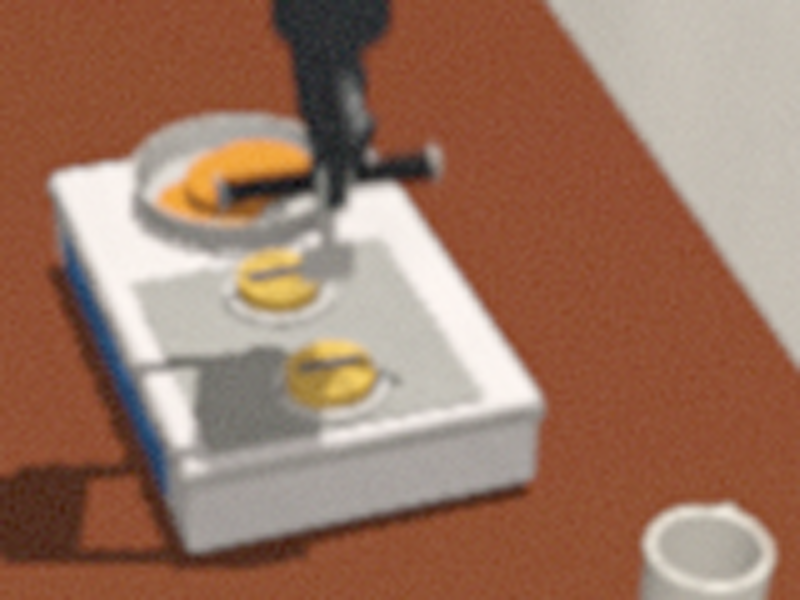

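The crop shows both slots parallel now: the open one at (332,368), its neighbour at (277,272). The key is still held level. Now back to the stand.

>>> {"api": "play_rows", "payload": {
  "increments": [
    [[-0.006,0.02,0],[0,0,0.03],0],
    [[-0.017,0.053,0],[0,0,0.08],0],
    [[-0.028,0.088,0],[0,0,0.14],0],
    [[-0.039,0.123,0],[0,0,0.2],0],
    [[-0.05,0.158,0],[0,0,0.26],0],
    [[-0.061,0.193,0],[0,0,0.32],0],
    [[-0.072,0.225,0],[0,0,0.37],0],
    [[-0.081,0.255,0],[0,0,0.41],0],
    [[-0.087,0.272,0],[0,0,0.425],0],
    [[-0.089,0.279,0],[0,0,0.425],0]
  ]
}}

```text
t: 14.9
tcp_pos: [0.4669, -0.3054, 0.2491]
tool_rot: [0.98, -0.2, 0.0, 0.0]
force: [-0.6, 0.7, -1.9]
finger_gap: 0.169
```

>>> {"api": "play_rows", "payload": {
  "increments": [
    [[0,0,0],[0,0,0],0],
    [[0,0,0],[0,0,0],0],
    [[0,0,0.02],[0,0,0],0],
    [[0,0,0.03],[0,0,0],0],
    [[0,0,0.03],[0,0,0],0],
    [[0,0,0.03],[0,0,0],0]
  ]
}}

```text
t: 15.5
tcp_pos: [0.4678, -0.3028, 0.2188]
tool_rot: [0.98, -0.199, -0.0, -0.0]
force: [0.1, -0.4, -1.6]
finger_gap: 0.169
```

```bash
python3 - <<'E'
from h import *
rep(); print(inc((.467,-.303,.0942),-23))
s=manip.sense(); tcp=s["tcp_pos"]
p,d=manip.snapshot("side"); im=cv2.cvtColor(p,cv2.COLOR_RGB2BGR)
cv2.imwrite("pics/7.png",cv2.resize(im[140:260,180:340],(800,600),interpolation=2))
a=np.radians(-23); e=np.array([np.cos(a),np.sin(a),0])
for x in (tcp+[0,0,.0192]+.075*e,tcp+[0,0,.0192]-.075*e,tcp-[0,0,.061]): print(((proj("side",x)[0]-[180,140])*5).round())
E
```

```text
t 15.5 tcp [ 0.4678 -0.3028  0.2188] yaw -22.92 tilt 0.03 F [ 0.1 -0.4 -1.6] T [-0.04 -0.   -0.04] gap 0.169 q [-0.78  0.45  1.62  0.    1.07  1.2 ]
(array([-0.0006,  0.0005,  0.1246]), array([-0.0003,  0.0005,  0.0013]))
[491. 208.]
[225. 179.]
[358. 300.]
```

View pics/7.png

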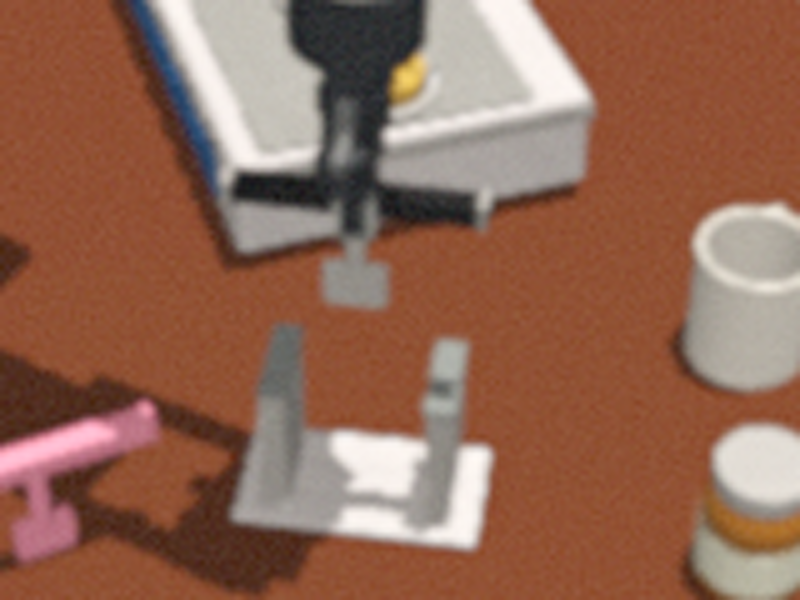

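The crop shows the bar ends at (230,187) and (490,208), matching the prediction, with the blade at (355,300) above the gap between the rests. Lowering.

>>> {"api": "play_rows", "payload": {
  "increments": [
    [[0,0,0.015],[0,0,0],0],
    [[0,0,0.04],[0,0,0],0],
    [[0,0,0.065],[0,0,0],0],
    [[0,0,0.09],[0,0,0],0],
    [[0,0,0.105],[0,0,0],0],
    [[0,0,0.114],[0,0,0],0],
    [[0,0,0.119],[0,0,0],0],
    [[0,0,0.122],[0,0,0],0],
    [[0,0,0.122],[0,0,0],0],
    [[0,0,0.122],[0,0,0],0]
  ]
}}

```text
t: 16.55
tcp_pos: [0.468, -0.3039, 0.0976]
tool_rot: [0.98, -0.199, 0.001, 0.0]
force: [-0.1, -0.0, -1.1]
finger_gap: 0.175
```

```bash
python3 -c "
from h import *
rep()"
```

```text
t 16.55 tcp [ 0.468  -0.3039  0.0976] yaw -22.99 tilt 0.09 F [-0.1 -0.  -1.1] T [-0.04 -0.02  0.03] gap 0.175 q [-0.78  0.63  1.72  0.    0.8   1.2 ]
```

>>> {"api": "play_rows", "payload": {
  "increments": [
    [[0,0,0.001],[0,0,0],0],
    [[0,0,0.002],[0,0,0],0],
    [[0,0,0.003],[0,0,0],0],
    [[0,0,0.0035],[0,0,0],0],
    [[0,0,0.0035],[0,0,0],0]
  ]
}}

```text
t: 17.05
tcp_pos: [0.4676, -0.3036, 0.0938]
tool_rot: [0.98, -0.199, 0.0, 0.0]
force: [-0.9, 0.7, 3.5]
finger_gap: 0.171
```

```bash
python3 -c "
from h import *
rep()"
```

```text
t 17.05 tcp [ 0.4676 -0.3036  0.0938] yaw -22.99 tilt 0.02 F [-0.9  0.7  3.5] T [ 0.15  0.14 -0.03] gap 0.171 q [-0.78  0.64  1.72 -0.    0.79  1.2 ]
```

Resting on the tops (about 5 N change). Next I release, then lift.

>>> {"api": "play_rows", "payload": {
  "increments": [
    [[0,0,0],[0,0,0],0.22],
    [[0,0,0],[0,0,0],0.3],
    [[0,0,0],[0,0,0],0.5],
    [[0,0,0],[0,0,0],0.8],
    [[0,0,0],[0,0,0],1],
    [[0,0,0],[0,0,0],1],
    [[0,0,0],[0,0,0],1],
    [[0,0,0],[0,0,0],1]
  ]
}}

```text
t: 17.85
tcp_pos: [0.4676, -0.3035, 0.0933]
tool_rot: [0.98, -0.199, -0.0, -0.0]
force: [0.2, 0.2, -1.0]
finger_gap: 0.999
```

```bash
python3 -c "
from h import *
rep()"
```

```text
t 17.85 tcp [ 0.4676 -0.3035  0.0933] yaw -22.98 tilt 0.0 F [ 0.2  0.2 -1. ] T [-0.02 -0.04 -0.01] gap 0.999 q [-0.78  0.64  1.72  0.    0.79  1.2 ]
```

>>> {"api": "play_rows", "payload": {
  "increments": [
    [[0,0,-0.01],[0,0,0],1],
    [[0,0,-0.03],[0,0,0],1],
    [[0,0,-0.06],[0,0,0],1],
    [[0,0,-0.1],[0,0,0],1],
    [[0,0,-0.14],[0,0,0],1],
    [[0,0,-0.165],[0,0,0],1],
    [[0,0,-0.17],[0,0,0],1],
    [[0,0,-0.17],[0,0,0],1]
  ]
}}

```text
t: 18.65
tcp_pos: [0.4677, -0.3036, 0.2646]
tool_rot: [0.98, -0.199, 0.001, 0.001]
force: [0.2, 0.4, -1.3]
finger_gap: 1.002
```

```bash
python3 -c "
from h import *
rep(); print(inc((.40,.33,.27),-23+45))"
```

```text
t 18.65 tcp [ 0.4677 -0.3036  0.2646] yaw -22.98 tilt 0.14 F [ 0.2  0.4 -1.3] T [ 0.02  0.   -0.03] gap 1.002 q [-0.78  0.4   1.57 -0.    1.18  1.2 ]
(array([-0.3098, -0.5569, -0.0067]), array([ 0.0018, -0.0018, -0.7851]))
```

>>> {"api": "play_rows", "payload": {
  "increments": [
    [[-0.012,-0.021,-0.006],[0,0,-0.02],1],
    [[-0.034,-0.062,-0.006],[0,0,-0.08],1],
    [[-0.056,-0.102,-0.006],[0,0,-0.14],1],
    [[-0.078,-0.142,-0.006],[0,0,-0.2],1],
    [[-0.1,-0.182,-0.006],[0,0,-0.26],1],
    [[-0.122,-0.222,-0.006],[0,0,-0.32],1],
    [[-0.144,-0.262,-0.006],[0,0,-0.38],1],
    [[-0.166,-0.302,-0.006],[0,0,-0.44],1],
    [[-0.188,-0.342,-0.006],[0,0,-0.5],1],
    [[-0.205,-0.37,-0.006],[0,0,-0.54],1]
  ]
}}

```text
t: 19.65
tcp_pos: [0.4202, 0.1203, 0.2679]
tool_rot: [0.997, 0.072, -0.002, -0.001]
force: [1.6, -0.5, -0.5]
finger_gap: 1.001
```

```bash
python3 -c "
from h import *
rep(); print(inc((.38,.40,.27),22))"
```

```text
t 19.65 tcp [0.4202 0.1203 0.2679] yaw 8.2 tilt 0.27 F [ 1.6 -0.5 -0.5] T [ 0.04 -0.05 -0.  ] gap 1.001 q [0.02 0.22 1.83 0.   1.09 1.45]
(array([ 1.000e-04, -2.826e-01, -1.700e-03]), array([-0.002 ,  0.0043, -0.2408]))
```

>>> {"api": "play_rows", "payload": {
  "increments": [
    [[0,-0.04,0],[0,0,-0.03],1],
    [[0,-0.08,0],[0,0,-0.06],1],
    [[0,-0.12,0],[0,0,-0.1],1],
    [[0,-0.16,0],[0,0,-0.14],1],
    [[0,-0.2,0],[0,0,-0.17],1],
    [[0,-0.24,0],[0,0,-0.2],1],
    [[0,-0.27,0],[0,0,-0.23],1],
    [[0,-0.28,0],[0,0,-0.24],1],
    [[0,-0.28,0],[0,0,-0.24],1],
    [[0,-0.28,0],[0,0,-0.24],1]
  ]
}}

```text
t: 20.65
tcp_pos: [0.3836, 0.3933, 0.2684]
tool_rot: [0.982, 0.188, -0.001, 0.001]
force: [-0.2, 0.2, -1.0]
finger_gap: 1.003
```

```bash
python3 - <<'E'
from h import *
rep()
ims=[]
for n in("side","top"):
    p,d=manip.snapshot(n); im=cv2.cvtColor(p,cv2.COLOR_RGB2BGR); cv2.imwrite(f"pics/{n}9.png",im); P=cloud(n,d)
    for th in("key","stand","mug","jar","jam_tray"):
        for r in manip.regions_of(n,th)[:3]:
            m=r["region"]&(d>0); X=P[m]; print(n,th,round(r["p"],2),np.median(X,0).round(3),end=" ")
            if th=="key" and np.median(X[:,2])>.1:
                X=X[X[:,2]>.11]; b=cv2.minAreaRect((X[:,:2]*1000).astype(np.float32)); print("bar",np.round(b[0],1),np.round(b[1],1),round(b[2],1),end="")
            print()
    u,v=((250,147),(196,190))[n=="top"]; u2,v2=((252,222),(290,215))[n=="top"]
    f=lambda u,v,w:cv2.resize(im[v-w:v+w,u-w:u+w],(300,300),interpolation=2)
    ims.append(np.hstack([f(u,v,48),f(u2,v2,40)]))
cv2.imwrite("pics/9.png",np.vstack(ims))
E
```

```text
t 20.65 tcp [0.3836 0.3933 0.2684] yaw 21.7 tilt 0.18 F [-0.2  0.2 -1. ] T [ 0.02 -0.03  0.06] gap 1.003 q [ 0.59  0.38  1.58 -0.    1.18  1.79]
side key 0.81 [ 0.601 -0.6    0.086] 
side key 0.72 [ 0.466 -0.307  0.114] bar [ 465.8 -304.6] [ 21.7 149.9] 67.1
side key 0.56 [ 0.27  -0.311  0.081] 
side stand 0.59 [ 0.465 -0.313  0.006] 
side mug 0.62 [ 0.744 -0.256  0.054] 
side mug 0.52 [ 0.466 -0.313  0.006] 
side mug 0.25 [0.537 0.089 0.11 ] 
side jar 0.8 [ 0.67  -0.444  0.066] 
side jam_tray 0.58 [ 0.404 -0.562  0.028] 
top key 0.77 [ 0.602 -0.593  0.087] 
top key 0.69 [ 0.268 -0.309  0.088] 
top key 0.62 [ 0.459 -0.302  0.121] bar [ 463.9 -305. ] [ 15.8 149.7] 66.8
top stand 0.79 [ 0.468 -0.299  0.008] 
top mug 0.56 [ 0.762 -0.239  0.032] 
top mug 0.4 [ 0.547 -0.023  0.112] 
top mug 0.33 [ 0.47  -0.299  0.008] 
top jar 0.65 [ 0.669 -0.421  0.092] 
top jam_tray 0.89 [ 0.405 -0.544  0.029]
```

View pics/9.png

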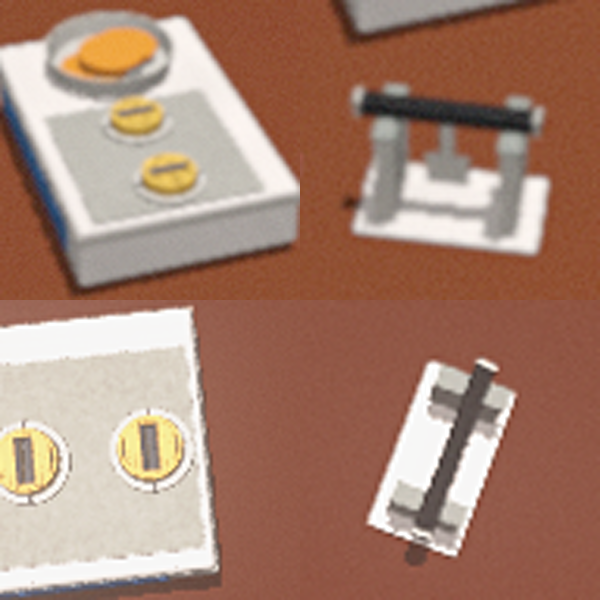

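Both slots are now parallel: top crops at (22,458) and (150,447). The key lies across both rests with its blade in the gap. Its bar centre is (0.465, -0.305) against the stand's (0.468, -0.304), about 3 mm off, with its yaw about 1° off the stand's. The arm is clear, so I hand in.

```bash
python3 -c "
from h import *
print(manip.sign_off()); rep()"
```

```text
the job is handed in; nothing more can be done
None
the job is handed in; nothing more can be done
```

I took the black T-key from its stand, put its blade down to the floor of the open lock's slot and turned it clockwise to the stop. I then laid the key back across both rests and handed the job in at about 21 s. No verdict was reported.

**Lock:** With the blade down, the tool felt about 8.5 N from the slot floor. At the stop the turning moment rose to 0.62 N m, against about 0.06 N m of lock friction. In the last pictures both slots point the same way.

**Key:** In the last pictures it lies level across both rests with its blade in the gap. It is about 3 mm off the stand's middle and within about 1° of its x axis. The arm was clear of everything.

**Others:** I saw no sign that the mug, jar, jam tray or locked neighbour had moved. I checked this only by eye and from rough positions in the final pictures.

**Disagreements:**
- The two cameras placed the open lock up to about 2 mm apart, so I aimed between them.
- The blade met the slot with a slight side load, which a 1 mm shift relieved.
- The networks gave some low-confidence false mug sightings on the stand and the locks, which I ignored.

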